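Refit the bleed-valve knob of a tyre inflator and hold it pressed

TASK

The black knob has come off the brass D-shaped spindle on top of the grey tyre inflator. Pick it up, turn it so that the flat in its bore (on the nose side) matches the flat of the spindle, push it fully home, then press knob and sprung spindle well down to bleed the air. Finish still gripping the knob and keeping it pressed down, without letting go, and leave the awl, gauge and tyre levers where they lie.

Things in the scene. Friction and masses are not known exactly. Their poses are not given: they have to be found in the camera images.
- knob_mid (a point): the loose black plastic knob, standing on its hub, wing grip up; the point is on its axis, 25 mm above its underside (half-way up), z up. Hub 44 mm across, 20 mm high; on it a wing grip 40 mm long (along its x), 14 mm thick (along its y), 30 mm high: 50 mm in all. A nose 7 mm wide with a white line on top sticks out 10 mm from the hub on its +x side. About 60 g
- spindle_tip (a point): centre of the top of the brass D-shaped spindle, upright on the inflator: a 16 mm round bar, one flat 5 mm from its axis on its +x side (x points out of the flat; a dark index tab at its foot points the same way, to 27 mm from the axis), top edge chamfered 2 mm, tip 30 mm above the inflator's top. Stiff to turn (0.15 N m). Knob fully home: its bore's roof rests on this point, knob_mid 7 mm above
- spindle (a joint): how far the spindle is pressed down against its spring, in m: 0 at rest, 0.008 at the stop; about 1 N to start and 9 N at the stop, and it springs back when let go
- knob: the same knob, same axes, origin at the centre of its underside. There a D-shaped bore opens on the axis: 18 mm across, 18 mm deep, its flat 6 mm from the axis on the +x (nose) side
- inflator: the grey inflator, fixed, a box 180 mm (x) by 240 mm (y), top 90 mm high, origin at the centre of its underside; the spindle stands at x -45, y -60 mm from it. A flat dial 10 mm high is on top at x -30, y +60 mm and a carrying handle rises 37 mm over the top along y at x +68 mm
- awl: bystander: steel awl with wooden grip, lying, 160 mm long along its x, 25 mm thick, origin under the neck between grip and blade
- gauge: bystander: chrome tyre gauge lying flat, dial 52 mm across and 18 mm high with a stem to 102 mm along its +x; origin under the dial's centre
- lever_a: bystander: orange tyre lever, 125 mm long along its x, 18 mm wide, about 12 mm high at the tip, origin under its middle
- lever_b: bystander: the other, like lever_a
Not all that is in view belongs to the job. What is shaped like the knob but turquoise is not meant.

How it is judged:
By the outcome, as a careful person would: the job done as asked, in the order asked, and still so for the second after the job is handed in, while the arm keeps its last pose, push and grip.
It also fails if it takes over 38 s, if anything falls off the work surface, if the arm or the gripper's body presses on something with over 40 N, if the wrist force passes 120 N, or if a joint passes its speed limit or range.

ROBOT

A 6-joint arm with a two-finger parallel gripper is mounted at the origin on the work surface. World frame = base frame: x ahead of the robot, y to its left, z up, the work surface at z = 0. Lengths are in m, angles in rad, forces in N, time in s.
With the tool pointing down it reaches from about 0.425 to 0.95 m from the base axis. Payload 3.5 kg.
Tool frame: the origin (TCP) lies at the very end of the fingers, on their centre line; the grasp point (between the pads) lies behind it (ctrl.grasp_offset is the z of the grasp point in the tool frame, in m); z points along the fingers, x is the direction in which the jaws open and shut, and the axes are right-handed (so a half turn about z gives the same grasp; the last joint's range is limited). The gripper opens to 85 mm and grips with 20 to 120 N. Pads are 22 mm wide; open, the fingers measure 114 mm over their backs; the gripper's body (76 mm by 85 mm) begins 54 mm behind the grasp point. The pads swing forward as they close: fully open they stand 13 mm farther back than shut.
Start: joints at [-1.463, 0.286, 1.577, -0, 1.279, -0.15], TCP at [0.172, -0.653, 0.231] pointing down, gripper open.
Joint ranges: [-2.77, 2.77], [-0.9, 2.22], [0.21, 2.48], [-1.53, 4.67], [0.24, 2.81], [-2.84, 2.84]. Speed limits (rad/s): [2.79, 2.79, 3.14, 3.14, 3.14, 3.14].

INTERFACE

Orientations are given as a unit quaternion [x, y, z, w].
In Python, from plant import ctrl gives the robot as it stands.
- The arm moves only by the shell command python3 -m jog 'ROWS' [FORCE]. ROWS is JSON, a list of rows, each an object with "grip": the closure, from 0 (fully open) to 1 (shut); "xyz": the shift along the tool's x, y, z in m, a list of three; "dr": the turn, a rotation vector about the tool's x, y, z in rad, a list of three. A call has 1 to 12 rows; each row is the pose to reach, as a shift and turn from the pose commanded when the call began, along the tool's axes at that moment; what a row does not reach only later rows make up. A row lasts 1/12 s, in which the tool goes at most 41.7 mm and 7.16 degrees, less where a joint would pass 70% of its speed; a pose out of reach is approached as far as the arm can. A call with a gripper value outside its range is refused whole. The fingers move at their own pace and stop on an object; FORCE is the grip in N (left out, the last holds). Time passes only in rows, so rows that repeat a pose let the fingers close. It gives the time, the measured TCP pose, the force and the opening at its end, in the units of the state.
- ctrl.get_state(): the state, without advancing time (a new reading comes with each control period).
- ctrl.read_camera(name): name is "scene" or "top" or "wrist"; returns the picture (420x560x3 uint8, red, green, blue); there is no depth.
- ctrl.get_calibration(name): a dict with "mtx" (3x3 intrinsics, pixels), "R" (3x3) and "t" (3): a world point X has camera coordinates R X + t; the wrist camera has in their place "hand_eye" (4x4, takes a point from camera to tool coordinates, whose origin is the TCP and whose axes are the tool frame's). Camera axes: x right, y down, z forward; pixel columns grow to the right and rows downward; lengths in m; the calibration is good to about 2 mm. The wrist camera is an equidistant fisheye: a pixel r from the principal point sees the ray r / f radians off the axis. A picture is of the moment at which its call begins: read the wrist's pose just before it. get_calibration takes no time and is no camera call.
- ctrl.sign_off(): hands the job in, once; it reports no verdict.
The state is a dict: "time": time; "qpos": joint angles; "dq": joint speeds; "joint_efforts": joint torques, N m; "eef_pos": TCP position; "tcp_rot": TCP orientation; "contact_force": force on the tool from outside, world axes, zero at the start; "wrist_torque": the same for the moment, N m; "opening": opening from 0.0 (shut) to 1.0 (fully open).
Only numpy, scipy, OpenCV 4.12 (cv2) and the standard library are available. Lean on these libraries where they do the work, as an engineer would, in place of code of your own. Each camera call takes 0.05 s, during which the arm holds its last target.

## Working session

There is one attempt and no reset: what is moved stays moved. The work goes in short steps, Python scripts to look and compute and a shell command to move; the robot and the scene stay as the last step left them, time stands still between calls to the robot, and variables do not carry over. Pictures are saved under pics/ and viewed, and the job is handed in when it is done.

```bash
ls; mkdir -p pics
python3 - <<'E'
from plant import ctrl
import cv2
print(ctrl.get_state(), ctrl.grasp_offset)
for n in ("scene","top","wrist"):
    print(n,ctrl.get_calibration(n))
    cv2.imwrite(f"pics/{n}0.png",ctrl.read_camera(n)[:,:,::-1])
E
```

```text
pics
{'time': 0.0, 'qpos': array([-1.46299056e+00,  2.87218528e-01,  1.57816984e+00, -1.00510551e-05,
        1.27856631e+00, -1.49992808e-01]), 'dq': array([-2.29638411e-03,  8.73242781e-04,  1.08024211e-03,  4.74218957e-05,
       -5.78764448e-04,  7.73060820e-04]), 'joint_efforts': array([ 1.98517246e-04, -4.05986774e+01, -2.92625785e+01, -2.12370414e-04,
        5.83017463e-03,  4.78247543e-06]), 'eef_pos': array([ 0.17205355, -0.65203552,  0.22991579]), 'tcp_rot': array([ 0.79213432, -0.61034566, -0.00082077, -0.0008492 ]), 'contact_force': array([ 0.61420596, -0.50269637,  0.14865288]), 'wrist_torque': array([-0.01324183,  0.0072478 , -0.05235048]), 'opening': 0.9981389984098614} -0.0187
scene {'mtx': array([[437.72010814,   0.        , 283.28257009],
       [  0.        , 437.72010814, 214.29738357],
       [  0.        ,   0.        ,   1.        ]]), 'R': array([[ 0.22516487,  0.97431491,  0.00335119],
       [ 0.66620162, -0.15144801, -0.73023209],
       [-0.71096848,  0.16665518, -0.68319095]]), 't': array([-0.12714901, -0.3361142 ,  1.45350194])}
top {'mtx': array([[403.
[... 169 characters left out ...]
-0.9996455 , -0.00690027],
       [-0.98721718,  0.02648023, -0.15716564],
       [ 0.15729265,  0.00277054, -0.98754815]]), 't': array([-0.01361342,  0.58741491,  0.94790742])}
wrist {'mtx': array([[325.1922621 ,   0.        , 277.35850397],
       [  0.        , 325.1922621 , 209.35969355],
       [  0.        ,   0.        ,   1.        ]]), 'hand_eye': array([[ 9.99999624e-01,  7.24679415e-04,  4.76319200e-04,
         1.30519242e-03],
       [-8.40893384e-04,  9.44565747e-01,  3.28321250e-01,
        -8.58240217e-02],
       [-2.11987149e-04, -3.28321527e-01,  9.44566001e-01,
        -1.42458189e-01],
       [ 0.00000000e+00,  0.00000000e+00,  0.00000000e+00,
         1.00000000e+00]])}
```

View pics/scene0.png

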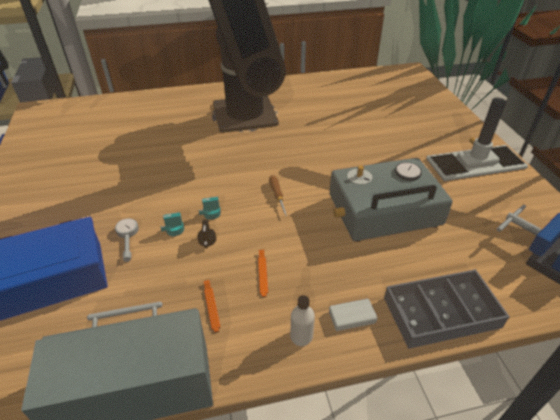

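View pics/top0.png

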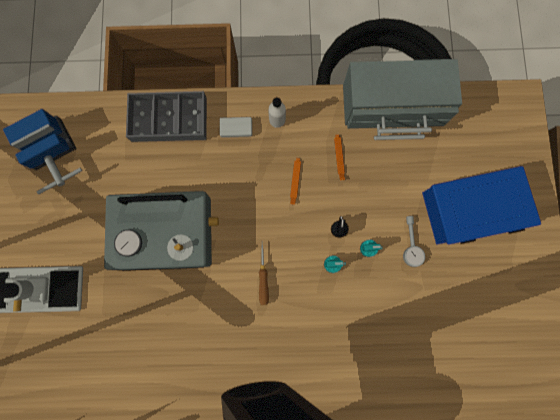

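View pics/wrist0.png

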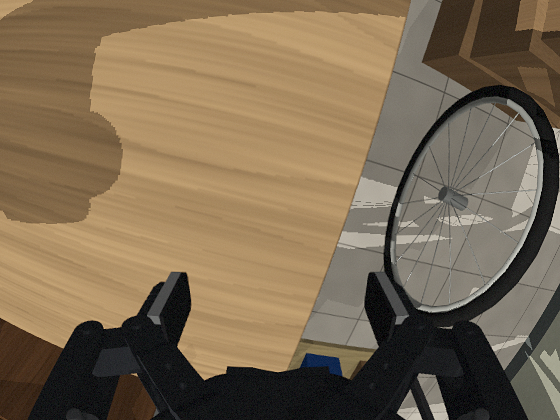

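The black knob is at top (340,228) and scene (206,236). The two turquoise lookalikes are at top (334,264) and (370,248). The other dark things are the bottle cap at top (277,103) and the black inflator handle at top (150,198). The spindle is at top about (178,246). Next I'll take close crops.

```bash
cat > h.py <<'E'
import numpy as np, cv2
from plant import ctrl
from scipy.spatial.transform import Rotation as Ro
def ray(n,px,st=None):
    c=ctrl.get_calibration(n);K=c["mtx"];x=(px[0]-K[0,2])/K[0,0];y=(px[1]-K[1,2])/K[1,1]
    if n!="wrist":
        R=c["R"];o=-R.T@c["t"];return o,R.T@np.array([x,y,1])
    r=np.hypot(x,y);d=np.array([0,0,1.]) if r<1e-9 else np.array([np.sin(r)*x/r,np.sin(r)*y/r,np.cos(r)])
    H=c["hand_eye"];Rt=Ro.from_quat(st["tcp_rot"]).as_matrix()
    return Rt@H[:3,3]+st["eef_pos"],Rt@(H[:3,:3]@d)
def onz(n,px,z,st=None):
    o,d=ray(n,px,st);return o+d*(z-o[2])/d[2]
def two(a,b):
    A=np.zeros((3,3));v=np.zeros(3)
    for o,d in(a,b):
        d=d/np.linalg.norm(d);P=np.eye(3)-np.outer(d,d);A+=P;v+=P@o
    X=np.linalg.solve(A,v);return X
def proj(n,X,st=None):
    c=ctrl.get_calibration(n);K=c["mtx"];X=np.array(X,float)
    if n!="wrist":
        p=c["R"]@X+c["t"];return (K@(p/p[2]))[:2]
    H=c["hand_eye"];Rt=Ro.from_quat(st["tcp_rot"]).as_matrix()
    p=H[:3,:3].T@(Rt.T@(X-st["eef_pos"])-H[:3,3]);t=np.arctan2(np.hypot(p[0],p[1]),p[2]);u=p[:2]/np.hypot(p[0],p[1])*t
    return np.array([K[0,0]*u[0]+K[0,2],K[1,1]*u[1]+K[1,2]])
def crop(src,dst,x,y,w,h,s):
    im=cv2.imread(src)[y:y+h,x:x+w];cv2.imwrite(dst,cv2.resize(im,None,fx=s,fy=s,interpolation=cv2.INTER_CUBIC))
E
python3 - <<'E'
from h import *
a=cv2.imread("pics/top0.png");b=cv2.imread("pics/scene0.png")
f=lambda im,x,y:cv2.resize(im[y-25:y+25,x-35:x+35],(390,280),interpolation=cv2.INTER_CUBIC)
cv2.imwrite("pics/crop0.png",np.vstack([np.hstack([f(a,340,228),f(b,206,232)]),np.hstack([f(a,178,244),f(b,360,178)])]))
print(onz("top",(340,228),.02),onz("scene",(206,236),.02))
print(onz("top",(178,246),.12),two(ray("top",(178,246)),ray("scene",(360,171))))
E
```

```text
[ 0.55123371 -0.18253005  0.02      ] [ 0.56026118 -0.18227356  0.02      ]
[0.50813086 0.19908241 0.12      ] [0.50928137 0.20239094 0.10516523]
```

View pics/crop0.png

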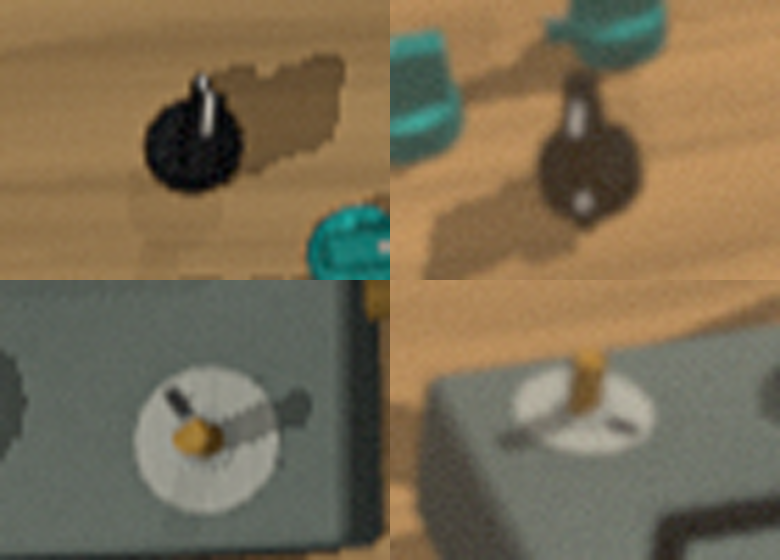

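```bash
python3 -m jog '[{"grip":0,"xyz":[-0.024,-0.033,0],"dr":[0,0,0.03]},{"grip":0,"xyz":[-0.048,-0.065,0],"dr":[0,0,0.06]},{"grip":0,"xyz":[-0.072,-0.098,0],"dr":[0,0,0.09]},{"grip":0,"xyz":[-0.096,-0.131,0],"dr":[0,0,0.12]},{"grip":0,"xyz":[-0.120,-0.163,0],"dr":[0,0,0.15]},{"grip":0,"xyz":[-0.144,-0.196,0],"dr":[0,0,0.18]},{"grip":0,"xyz":[-0.168,-0.229,0],"dr":[0,0,0.21]},{"grip":0,"xyz":[-0.192,-0.261,0],"dr":[0,0,0.24]},{"grip":0,"xyz":[-0.216,-0.294,0],"dr":[0,0,0.27]},{"grip":0,"xyz":[-0.240,-0.327,0],"dr":[0,0,0.30]},{"grip":0,"xyz":[-0.264,-0.359,0],"dr":[0,0,0.32]},{"grip":0,"xyz":[-0.288,-0.392,0],"dr":[0,0,0.35]}]'
python3 - <<'E'
from h import *
s=ctrl.get_state();R=Ro.from_quat(s["tcp_rot"]).as_matrix()
print(R.T@(np.array([.552,-.182,.2])-s["eef_pos"]),R[:,0])
E
```

```text
time: 1.15
eef_pos: [0.4784, -0.2723, 0.2312]
tcp_rot: [-0.673, 0.739, 0.0, -0.0]
contact_force: [0.8, -0.6, -0.1]
opening: 1.001
[-0.09680047 -0.06482789  0.03116289] [-9.33133124e-02 -9.95636793e-01 -4.23723980e-05]
```

```bash
python3 -m jog '[{"grip":0,"xyz":[-0.032,-0.022,0.01],"dr":[0,0,0]},{"grip":0,"xyz":[-0.064,-0.043,0.02],"dr":[0,0,0]},{"grip":0,"xyz":[-0.097,-0.065,0.031],"dr":[0,0,0]},{"grip":0,"xyz":[-0.097,-0.065,0.031],"dr":[0,0,0]},{"grip":0,"xyz":[-0.097,-0.065,0.031],"dr":[0,0,0]}]'
python3 - <<'E'
from h import *
s=ctrl.get_state();im=ctrl.read_camera("wrist")[:,:,::-1]
np.save("s1.npy",s,allow_pickle=True)
cv2.imwrite("pics/w1.png",im)
print(s["eef_pos"],proj("wrist",[.552,-.182,.02],s),proj("wrist",s["eef_pos"]+[0,0,1e-4],s))
E
```

```text
time: 1.57
eef_pos: [0.5516, -0.1814, 0.1988]
tcp_rot: [-0.675, 0.738, 0.001, -0.001]
contact_force: [0.6, -0.8, 0.2]
opening: 1.002
[ 0.55160523 -0.18138568  0.19882335] [277.11089769 184.97511473] [275.38065082 277.66983991]
```

View pics/w1.png

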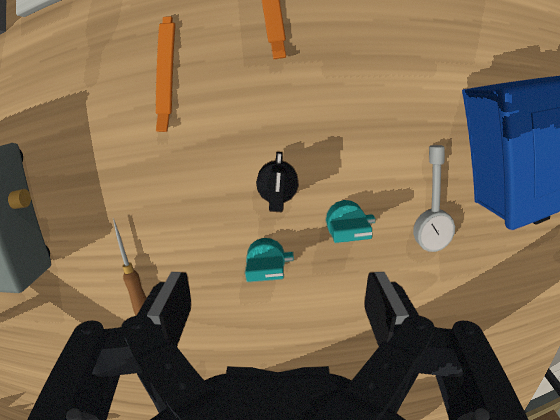

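Run:
```python
from h import *
im=cv2.imread("pics/w1.png");c=im[130:240,215:375];cv2.imwrite("pics/c1.png",cv2.resize(c,None,fx=5,fy=5,interpolation=cv2.INTER_CUBIC))
s=np.load("s1.npy",allow_pickle=True).item()
for p in[(347,228),(266,268)]: print(onz("wrist",p,.01,s))
```

```text
[ 0.49340609 -0.25537196  0.01      ]
[ 0.45119582 -0.16013564  0.01      ]
```

View pics/c1.png

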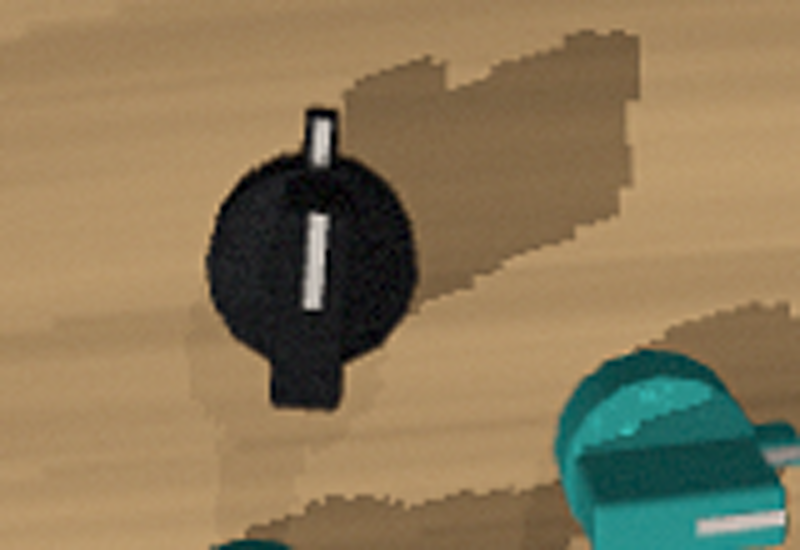

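Run:
```python
from h import *
s=np.load("s1.npy",allow_pickle=True).item()
im=cv2.imread("pics/w1.png")[150:200,250:305];hsv=cv2.cvtColor(im,cv2.COLOR_BGR2HSV)
m=((hsv[:,:,2]>130)&(hsv[:,:,1]<60)).astype(np.uint8)
n,l,st,ce=cv2.connectedComponentsWithStats(m)
for i in range(1,n):
    if st[i,4]<6: continue
    p=np.argwhere(l==i)[:,::-1]+[250,150]
    for z in(.02,.05):
        W=np.array([onz("wrist",q,z,s)[:2] for q in p]);c=W.mean(0);u=np.linalg.svd(W-c)[2][0];u*=np.sign(u[0])
        print(st[i],z,c,np.degrees(np.arctan2(u[1],u[0])),np.ptp(W@u))
f=lambda x,y:(215+(x-2)/5,130+(y-2)/5)
b=onz("wrist",f(307,406),.05,s);print("back",b)
for q in((314,310),(317,212)): print(onz("wrist",f(*q),.05,s))
for q in((208,262),(416,262),(318,155)): print("hub",onz("wrist",f(*q),.02,s))
print("nose",onz("wrist",f(321,110),.02,s))
```

```text
[28  4  3  9 25] 0.02 [ 0.58000768 -0.18626961] -8.010072347637289 0.008252444879484622
[28  4  3  9 25] 0.05 [ 0.58540516 -0.18662483] -8.010072347637466 0.007481313087136288
[26 23  4 19 61] 0.02 [ 0.55488818 -0.18277513] -8.964013874562534 0.01913128822592569
[26 23  4 19 61] 0.05 [ 0.5626329  -0.18345689] -8.964013874562504 0.017343606539464096
back [ 0.53483136 -0.1794859   0.05      ]
[ 0.55362352 -0.18246401  0.05      ]
[ 0.57222043 -0.18464164  0.05      ]
hub [ 0.55702305 -0.16102916  0.02      ]
hub [ 0.55333357 -0.20329582  0.02      ]
hub [ 0.57714383 -0.18529902  0.02      ]
nose [ 0.58621631 -0.18668643  0.02      ]
```

```bash
python3 -m jog '[{"grip":0.3,"xyz":[0.001,-0.003,0.03],"dr":[0,0,0.06]},{"grip":0.3,"xyz":[0.001,-0.003,0.065],"dr":[0,0,0.06]},{"grip":0.3,"xyz":[0.001,-0.003,0.10],"dr":[0,0,0.06]},{"grip":0.3,"xyz":[0.001,-0.003,0.13],"dr":[0,0,0.06]},{"grip":0.3,"xyz":[0.001,-0.003,0.155],"dr":[0,0,0.06]},{"grip":0.3,"xyz":[0.001,-0.003,0.170],"dr":[0,0,0.06]},{"grip":0.3,"xyz":[0.001,-0.003,0.174],"dr":[0,0,0.06]},{"grip":0.3,"xyz":[0.001,-0.003,0.174],"dr":[0,0,0.06]},{"grip":0.3,"xyz":[0.001,-0.003,0.174],"dr":[0,0,0.06]}]' 60
python3 - <<'E'
from h import *
s=ctrl.get_state();print(s["eef_pos"],Ro.from_quat(s["tcp_rot"]).as_matrix()[:,0])
cv2.imwrite("pics/w2.png",ctrl.read_camera("wrist")[:,:,::-1])
E
```

```text
time: 2.37
eef_pos: [0.5548, -0.1863, 0.0276]
tcp_rot: [-0.651, 0.759, -0.001, 0.0]
contact_force: [0.3, 0.2, 0.3]
opening: 0.701
[ 0.55480143 -0.18627194  0.02761192] [-1.53014785e-01 -9.88223604e-01  7.64636138e-04]
```

View pics/w2.png

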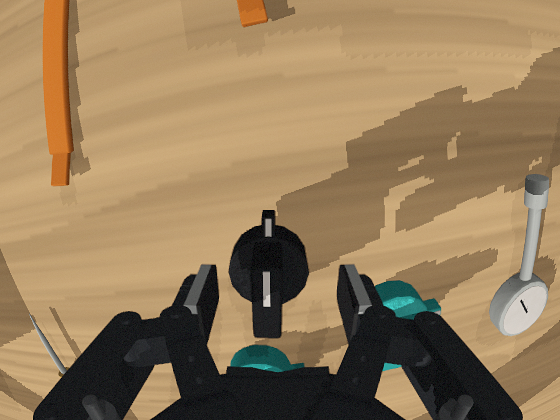

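```bash
python3 -m jog '[{"grip":0.3,"xyz":[-0.004,0,0.004],"dr":[0,0,0]},{"grip":0.3,"xyz":[-0.004,0,0.004],"dr":[0,0,0]},{"grip":1,"xyz":[-0.004,0,0.004],"dr":[0,0,0]},{"grip":1,"xyz":[-0.004,0,0.004],"dr":[0,0,0]},{"grip":1,"xyz":[-0.004,0,0.004],"dr":[0,0,0]},{"grip":1,"xyz":[-0.004,0,0.004],"dr":[0,0,0]},{"grip":1,"xyz":[-0.004,0,0.004],"dr":[0,0,0]},{"grip":1,"xyz":[-0.004,0,0.004],"dr":[0,0,0]},{"grip":1,"xyz":[-0.004,0,0.004],"dr":[0,0,0]},{"grip":1,"xyz":[-0.004,0,0.004],"dr":[0,0,0]}]' 80
python3 - <<'E'
from h import *
s=ctrl.get_state();print(s["eef_pos"],Ro.from_quat(s["tcp_rot"]).as_matrix()[:,0])
cv2.imwrite("pics/w3.png",ctrl.read_camera("wrist")[:,:,::-1])
E
```

```text
time: 3.25
eef_pos: [0.5553, -0.1811, 0.0227]
tcp_rot: [-0.651, 0.759, -0.0, 0.0]
contact_force: [-0.2, 0.9, 1.9]
opening: 0.151
[ 0.55525431 -0.18111515  0.02271466] [-1.51713473e-01 -9.88424507e-01  1.26760044e-04]
```

View pics/w3.png

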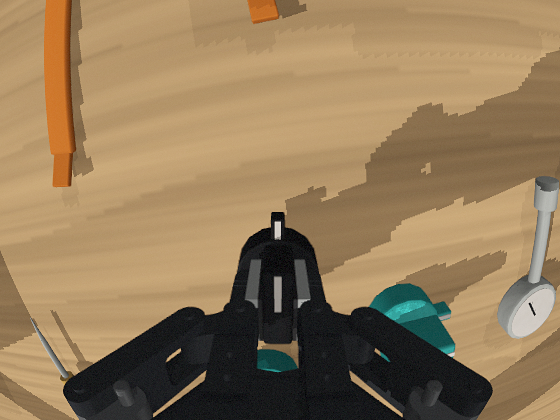

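```bash
python3 -m jog '[{"grip":1,"xyz":[0,0,-0.02],"dr":[0,0,0]},{"grip":1,"xyz":[0,0,-0.06],"dr":[0,0,0]},{"grip":1,"xyz":[0,0,-0.10],"dr":[0,0,0]},{"grip":1,"xyz":[0,0,-0.14],"dr":[0,0,0]},{"grip":1,"xyz":[0,0,-0.18],"dr":[0,0,0]},{"grip":1,"xyz":[-0.03,0.015,-0.18],"dr":[0,0,-0.08]},{"grip":1,"xyz":[-0.06,0.03,-0.18],"dr":[0,0,-0.16]},{"grip":1,"xyz":[-0.095,0.048,-0.18],"dr":[0,0,-0.24]},{"grip":1,"xyz":[-0.13,0.065,-0.18],"dr":[0,0,-0.32]},{"grip":1,"xyz":[-0.165,0.083,-0.18],"dr":[0,0,-0.40]},{"grip":1,"xyz":[-0.20,0.10,-0.18],"dr":[0,0,-0.48]},{"grip":1,"xyz":[-0.235,0.12,-0.18],"dr":[0,0,-0.56]}]'
python3 - <<'E'
from h import *
s=ctrl.get_state();R=Ro.from_quat(s["tcp_rot"]).as_matrix()
print(R.T@(np.array([.44,.16,.2])-s["eef_pos"]),R[:,0],np.degrees(np.arctan2(R[1,0],R[0,0])))
E
```

```text
time: 4.3
eef_pos: [0.4707, 0.0709, 0.2016]
tcp_rot: [0.837, -0.548, -0.0, 0.0]
contact_force: [1.2, 0.5, -1.3]
opening: 0.15
[-0.09390802 -0.00748275  0.00162875] [ 3.99605071e-01 -9.16687340e-01 -3.28963092e-04] -66.44650677738326
```

```bash
python3 -m jog '[{"grip":1,"xyz":[-0.03,-0.002,0],"dr":[0,0,-0.08]},{"grip":1,"xyz":[-0.06,-0.004,0],"dr":[0,0,-0.15]},{"grip":1,"xyz":[-0.085,-0.007,0],"dr":[0,0,-0.15]},{"grip":1,"xyz":[-0.094,-0.007,0],"dr":[0,0,-0.15]},{"grip":1,"xyz":[-0.094,-0.007,0],"dr":[0,0,-0.15]},{"grip":1,"xyz":[-0.094,-0.007,0],"dr":[0,0,-0.15]}]'
python3 - <<'E'
from h import *
s=ctrl.get_state();cv2.imwrite("pics/w4.png",ctrl.read_camera("wrist")[:,:,::-1]);np.save("s4.npy",s,allow_pickle=True)
E
```

```text
time: 4.8
eef_pos: [0.4408, 0.1583, 0.2019]
tcp_rot: [0.875, -0.485, -0.0, 0.001]
contact_force: [-0.0, -0.9, -0.6]
opening: 0.152
```

View pics/w4.png

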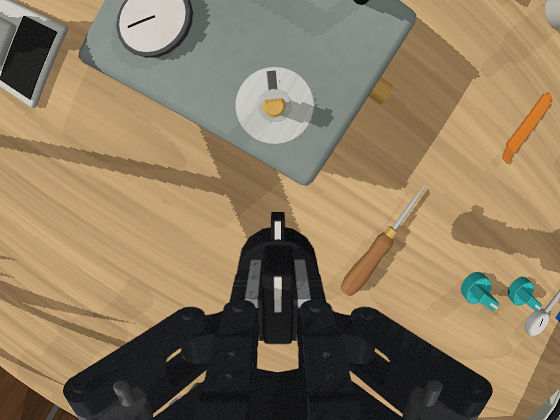

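Run:
```python
from h import *
crop("pics/w4.png","pics/c4.png",230,60,90,90,6.6)
crop("pics/w4.png","pics/c4k.png",225,200,110,150,4)
```

```text
(no output)
```

View pics/c4.png

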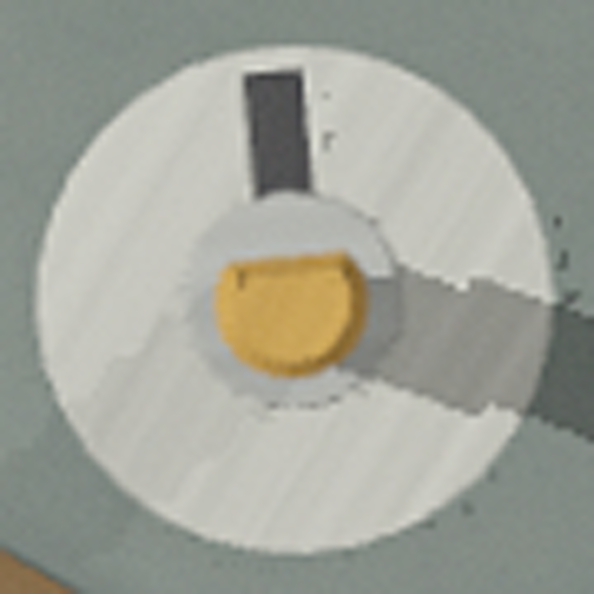

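View pics/c4k.png

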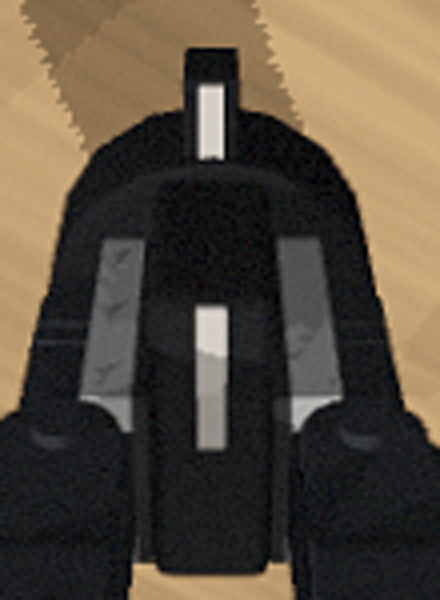

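Run:
```python
from h import *
s=np.load("s4.npy",allow_pickle=True).item();R=Ro.from_quat(s["tcp_rot"]).as_matrix()
f=lambda x,y:(230+(x-2.8)/6.6,60+(y-2.8)/6.6)
d=onz("wrist",f(294,299),.092,s);t=onz("wrist",f(287,303),.12,s)
print("disc",d,"tip",t)
for z in(.09,.094):
  a=onz("wrist",f(283,190),z,s);b=onz("wrist",f(273,73),z,s);u=b-a;print("tab",a,b,np.degrees(np.arctan2(u[1],u[0])), np.linalg.norm(b-t))
e=onz("wrist",f(228,266),.118,s);g=onz("wrist",f(350,255),.118,s);u=g-e;print("flat yaw",np.degrees(np.arctan2(u[1],u[0]))+90)
k=lambda x,y:(225+(x-1.5)/4,200+(y-1.5)/4)
z=s["eef_pos"][2]
P={"nosetip":onz("wrist",k(212,50),z-.0027,s),"nosel":onz("wrist",k(211,157),z-.0027,s),"wingback":onz("wrist",k(212,573),z+.0273,s),"wl0":onz("wrist",k(211,450),z+.0273,s),"wl1":onz("wrist",k(211,305),z+.0273,s)}
for n,p in P.items(): print(n,p,R.T@(p-s["eef_pos"]))
u=P["nosetip"]-P["wingback"];print(np.degrees(np.arctan2(u[1],u[0])))
print("tool -y yaw",np.degrees(np.arctan2(-R[1,1],-R[0,1])))
```

```text
disc [0.50988061 0.20242838 0.092     ] tip [0.50961777 0.20281881 0.12      ]
tab [0.52012675 0.21035582 0.09      ] [0.53132306 0.21871436 0.09      ] 36.742974365310424 0.0402962530474136
tab [0.52003244 0.21023131 0.094     ] [0.53105259 0.21845834 0.094     ] 36.74297436531046 0.03714897635995182
flat yaw 37.1581262304875
nosetip [0.47020846 0.17462631 0.19916617] [ 0.00172611 -0.03355577  0.00266752]
nosel [0.45835989 0.1673434  0.19916617] [ 0.00161956 -0.0196483   0.00268126]
wingback [0.42409805 0.14577396 0.22916617] [ 0.00175743  0.02086721 -0.02727853]
wl0 [0.4398065  0.15575315 0.22916617] [ 0.00162419  0.00225749 -0.02729704]
wl1 [0.45571472 0.16571922 0.22916617] [ 0.00160798 -0.01651465 -0.02731565]
32.03517448628567
tool -y yaw 32.01654622698914
```

```bash
python3 -m jog '[{"grip":1,"xyz":[-0.001,-0.025,0.005],"dr":[0,0,-0.03]},{"grip":1,"xyz":[-0.002,-0.05,0.015],"dr":[0,0,-0.06]},{"grip":1,"xyz":[-0.003,-0.075,0.025],"dr":[0,0,-0.085]},{"grip":1,"xyz":[-0.003,-0.0815,0.034],"dr":[0,0,-0.085]},{"grip":1,"xyz":[-0.003,-0.0815,0.034],"dr":[0,0,-0.085]},{"grip":1,"xyz":[-0.003,-0.0815,0.034],"dr":[0,0,-0.085]},{"grip":1,"xyz":[-0.003,-0.0815,0.034],"dr":[0,0,-0.085]}]'
python3 - <<'E'
from h import *
s=ctrl.get_state();R=Ro.from_quat(s["tcp_rot"]).as_matrix()
print(s["eef_pos"],"yaw",np.degrees(np.arctan2(-R[1,1],-R[0,1])),R[:,2],R.T@(np.array([.5085,.2038,.145])-s["eef_pos"]))
a=ctrl.read_camera("scene")[:,:,::-1];b=ctrl.read_camera("top")[:,:,::-1];np.save("s5.npy",s,allow_pickle=True)
cv2.imwrite("pics/s5.png",a);cv2.imwrite("pics/t5.png",b)
f=lambda im,x,y:cv2.resize(im[y-45:y+45,x-45:x+45],(400,400),interpolation=cv2.INTER_CUBIC)
cv2.imwrite("pics/c5.png",np.hstack([f(a,360,165),f(b,178,240)]))
E
```

```text
time: 5.43
eef_pos: [0.5081, 0.2032, 0.1683]
tcp_rot: [0.894, -0.448, -0.0, 0.0]
contact_force: [-0.4, -0.7, -0.8]
opening: 0.148
[0.50814931 0.20320958 0.16828543] yaw 36.75089853648106 [-9.23619656e-04 -4.76755105e-04 -9.99999460e-01] [-0.00025927 -0.00065813  0.02328481]
```

View pics/c5.png

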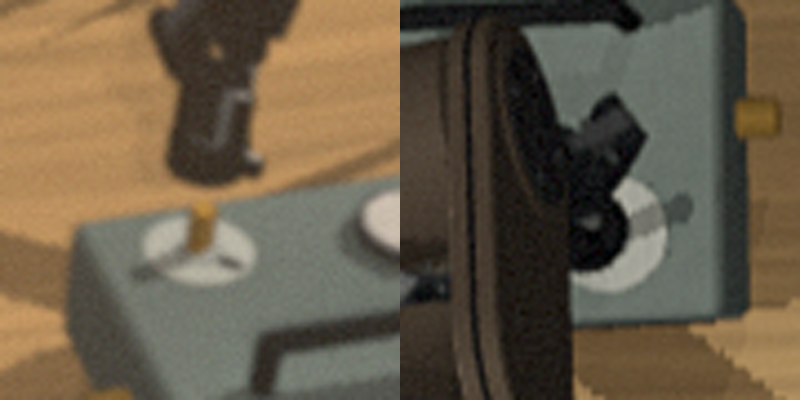

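Run:
```python
from h import *
im=cv2.imread("pics/s5.png");f=lambda x,y:(315+(x-2)/4.44,120+(y-2)/4.44)
print("spindle tip px",f(203,208), "model",proj("scene",[.5097,.2027,.12]))
hsv=cv2.cvtColor(im,cv2.COLOR_BGR2HSV)[130:185,330:385]
m=(hsv[:,:,2]<75)
for r in range(20,33): 
    x=np.where(m[r])[0]; print(130+r,x.min()+330 if len(x) else 0,x.max()+330 if len(x) else 0,end=" | ")
br=((hsv[:,:,0]>12)&(hsv[:,:,0]<25)&(hsv[:,:,1]>150))
for r in range(34,46):
    x=np.where(br[r])[0]; print(130+r,x+330 if len(x)<12 else len(x))
for dz in(0,.02): print("hub model",proj("scene",[.5097,.2027,.1456+dz]),proj("scene",[.5097-.022*.15,.2027-.0215,.1456+dz]),proj("scene",[.5097+.0033,.2027+.0217,.1456+dz]))
```

```text
spindle tip px (360.27027027027026, 166.3963963963964) model [361.14371709 166.08250274]
150 354 369 | 151 354 369 | 152 354 369 | 153 354 369 | 154 354 369 | 155 353 369 | 156 353 370 | 157 354 372 | 158 354 372 | 159 356 367 | 160 358 366 | 161 0 0 | 162 0 0 | 164 []
165 []
166 [359 360 361]
167 [359 360 361 362]
168 [360 361 362]
169 [359 360 361]
170 []
171 [360]
172 []
173 [359]
174 [359 360]
175 []
hub model [362.50833462 157.2803613 ] [353.33378072 157.66352965] [371.74099034 156.88706604]
hub model [363.60726881 150.19194714] [354.31000672 150.57162024] [372.96307655 149.80223511]
```

```bash
python3 -m jog '[{"grip":1,"xyz":[-0.0003,-0.0007,0.01],"dr":[0,0,0]},{"grip":1,"xyz":[-0.0003,-0.0007,0.02],"dr":[0,0,0]},{"grip":1,"xyz":[-0.0003,-0.0007,0.023],"dr":[0,0,0]},{"grip":1,"xyz":[-0.0003,-0.0007,0.026],"dr":[0,0,0]},{"grip":1,"xyz":[-0.0003,-0.0007,0.029],"dr":[0,0,0]},{"grip":1,"xyz":[-0.0003,-0.0007,0.031],"dr":[0,0,0]},{"grip":1,"xyz":[-0.0003,-0.0007,0.031],"dr":[0,0,0]},{"grip":1,"xyz":[-0.0003,-0.0007,0.031],"dr":[0,0,0]}]' 100
python3 - <<'E'
from h import *
s=ctrl.get_state();print(s["contact_force"],s["wrist_torque"])
E
```

```text
time: 6.2
eef_pos: [0.5096, 0.2052, 0.1375]
tcp_rot: [0.894, -0.448, 0.001, -0.001]
contact_force: [2.3, 2.6, -2.5]
opening: 0.142
[ 2.29573343  2.56361265 -2.54312773] [ 0.2304013  -0.45296162 -0.03417183]
```

```bash
python3 -m jog '[{"grip":1,"xyz":[0,-0.001,0.001],"dr":[0,0,0]},{"grip":1,"xyz":[0,-0.001,0.003],"dr":[0,0,0]},{"grip":1,"xyz":[0,-0.001,0.003],"dr":[0,0,0]}]'
python3 - <<'E'
from h import *
s=ctrl.get_state();print(s["contact_force"],s["wrist_torque"])
a=ctrl.read_camera("scene")[:,:,::-1];b=ctrl.read_camera("wrist")[:,:,::-1]
cv2.imwrite("pics/s6.png",a);cv2.imwrite("pics/w6.png",b)
print(ctrl.get_state()["contact_force"])
f=lambda im,x,y,q:cv2.resize(im[y-q:y+q,x-q:x+q],(400,400),interpolation=cv2.INTER_CUBIC)
cv2.imwrite("pics/c6.png",np.hstack([f(a,360,165,45),f(b,278,270,80)]))
E
```

```text
time: 6.45
eef_pos: [0.5097, 0.2055, 0.134]
tcp_rot: [0.894, -0.447, -0.0, 0.0]
contact_force: [1.6, -0.3, 1.4]
opening: 0.142
[ 1.62710257 -0.31034546  1.37494405] [ 0.09617742 -0.21014609  0.03058691]
[ 1.59370224  0.25969487 -1.43988799]
```

View pics/c6.png

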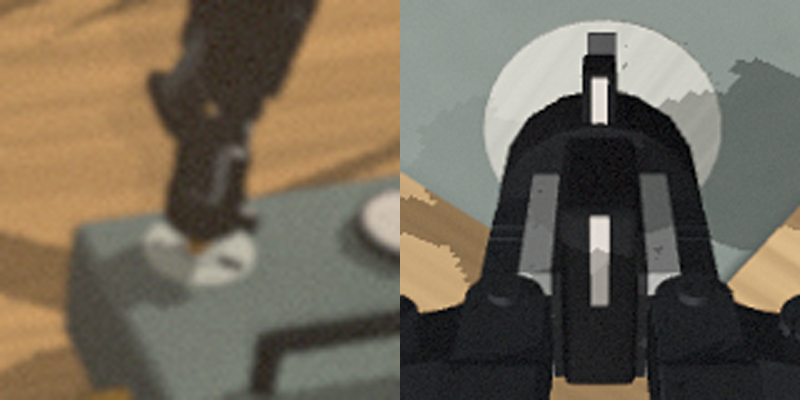

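The knob is on the spindle by about 9 mm, the nose is over the tab, and contact forces are low. I'll push it on.

```bash
python3 -m jog '[{"grip":1,"xyz":[0,0,0.003],"dr":[0,0,0]},{"grip":1,"xyz":[0,0,0.006],"dr":[0,0,0]},{"grip":1,"xyz":[0,0,0.009],"dr":[0,0,0]},{"grip":1,"xyz":[0,0,0.010],"dr":[0,0,0]},{"grip":1,"xyz":[0,0,0.010],"dr":[0,0,0]}]'
python3 - <<'E'
from h import *
s=ctrl.get_state();print(s["contact_force"],s["wrist_torque"])
E
```

```text
time: 6.97
eef_pos: [0.5098, 0.2055, 0.1241]
tcp_rot: [0.894, -0.448, -0.0, 0.0]
contact_force: [0.4, 0.0, 1.0]
opening: 0.149
[0.4023802  0.00627143 1.00922651] [ 0.07363771 -0.14376711  0.00041333]
```

```bash
python3 -m jog '[{"grip":1,"xyz":[0,0,0.001],"dr":[0,0,0]},{"grip":1,"xyz":[0,0,0.002],"dr":[0,0,0]},{"grip":1,"xyz":[0,0,0.003],"dr":[0,0,0]},{"grip":1,"xyz":[0,0,0.003],"dr":[0,0,0]},{"grip":1,"xyz":[0,0,0.003],"dr":[0,0,0]},{"grip":1,"xyz":[0,0,0.003],"dr":[0,0,0]}]' 110
python3 -c "
from h import *
for i in range(1):print(ctrl.get_state()['contact_force'])"
python3 -m jog '[{"grip":1,"xyz":[0,0,0.001],"dr":[0,0,0]},{"grip":1,"xyz":[0,0,0.002],"dr":[0,0,0]},{"grip":1,"xyz":[0,0,0.0035],"dr":[0,0,0]},{"grip":1,"xyz":[0,0,0.0035],"dr":[0,0,0]},{"grip":1,"xyz":[0,0,0.0035],"dr":[0,0,0]},{"grip":1,"xyz":[0,0,0.0035],"dr":[0,0,0]}]' 110
```

```text
time: 7.47
eef_pos: [0.5099, 0.2055, 0.1216]
tcp_rot: [0.894, -0.447, 0.0, 0.0]
contact_force: [-0.6, -1.1, 2.4]
opening: 0.139
[-0.58083724 -1.1018767   2.37782522]
time: 7.97
eef_pos: [0.5099, 0.2055, 0.1184]
tcp_rot: [0.894, -0.447, 0.0, 0.0]
contact_force: [-2.2, -0.7, 5.0]
opening: 0.141
```

```bash
python3 -m jog '[{"grip":1,"xyz":[0,0,0.001],"dr":[0,0,0]},{"grip":1,"xyz":[0,0,0.002],"dr":[0,0,0]},{"grip":1,"xyz":[0,0,0.003],"dr":[0,0,0]},{"grip":1,"xyz":[0,0,0.003],"dr":[0,0,0]},{"grip":1,"xyz":[0,0,0.003],"dr":[0,0,0]},{"grip":1,"xyz":[0,0,0.003],"dr":[0,0,0]}]' 110
python3 -m jog '[{"grip":1,"xyz":[0,0,0.001],"dr":[0,0,0]},{"grip":1,"xyz":[0,0,0.002],"dr":[0,0,0]},{"grip":1,"xyz":[0,0,0.002],"dr":[0,0,0]},{"grip":1,"xyz":[0,0,0.002],"dr":[0,0,0]},{"grip":1,"xyz":[0,0,0.002],"dr":[0,0,0]}]' 110
python3 - <<'E'
from h import *
a=ctrl.read_camera("scene")[:,:,::-1];b=ctrl.read_camera("wrist")[:,:,::-1]
for i in range(1):
    s=ctrl.get_state();print(s["eef_pos"],s["contact_force"],s["wrist_torque"])
cv2.imwrite("pics/s7.png",a);cv2.imwrite("pics/w7.png",b)
f=lambda im,x,y,q:cv2.resize(im[y-q:y+q,x-q:x+q],(400,400),interpolation=cv2.INTER_CUBIC)
cv2.imwrite("pics/c7.png",np.hstack([f(a,360,165,45),f(b,278,270,80)]))
E
```

```text
time: 8.47
eef_pos: [0.5101, 0.2056, 0.1166]
tcp_rot: [0.894, -0.447, 0.0, 0.0]
contact_force: [-3.9, -1.5, 10.6]
opening: 0.138
time: 8.88
eef_pos: [0.5102, 0.2056, 0.1163]
tcp_rot: [0.894, -0.447, -0.0, 0.0]
contact_force: [-8.1, -1.3, 18.8]
opening: 0.143
[0.51025681 0.20560544 0.11628678] [-7.17180154 -1.76162852 17.6815218 ] [-0.43032413  1.33308856 -0.00693509]
```

View pics/c7.png

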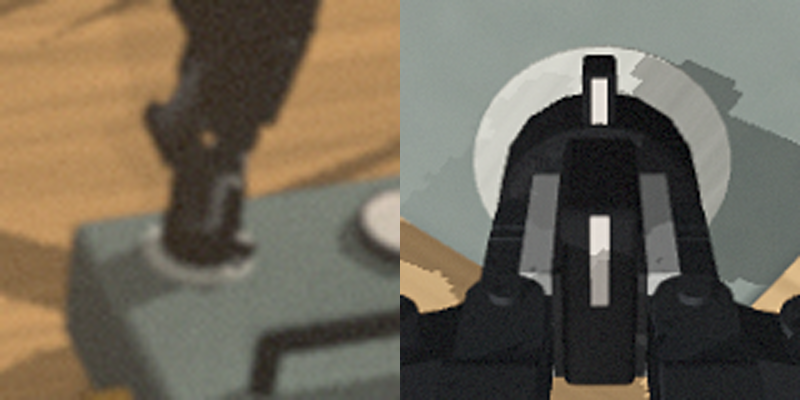

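Run:
```python
from h import *
print(ctrl.sign_off());s=ctrl.get_state();print(s["time"],s["eef_pos"],s["contact_force"])
```

```text
the job is handed in; nothing more can be done
None
the job is handed in; nothing more can be done
```

I picked up the black knob, turned it about 45° so its nose lined up with the spindle's tab, and pushed it fully home. I then pressed it down to the stop and handed the job in at about 9 s, still gripping and pressing.

**Last checks**
- **Press depth:** the tool height at the end was 0.1163 m, against 0.1167 m expected for the knob fully home and the spindle 8 mm down. That matches to within about 1 mm.
- **Force:** the upward force climbed from about 1 N to 10.6 N at the stop, then to about 18 N as I pressed a little past it. About 7 N of sideways force remained at the end.
- **Alignment:** before the last push, the wrist picture showed the nose over the tab, about 0.2° off in measured angle. In the final picture the nose hides the tab, and the knob had not slipped in the jaws.

**Small disagreements:** measured tool positions differed from commanded ones by 1–4 mm at times. I corrected for this before gripping and again on the spindle.

**Not checked:** I did not take a final picture of the awl, gauge and levers. The arm's path stayed clear of them.

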